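Tip a broken tile out of the checking nest and reject it into the crate

ROBOT

A 6-joint arm with a two-finger parallel gripper is mounted at the origin on a cart in front of the work surface, level with it; the furniture and walls round the work are solid. World frame = base frame: x ahead of the robot, y to its left, z up, the work surface at z = 0. Lengths are in m, angles in rad, forces in N, time in s.
With the tool pointing down it reaches from about 0.2 to 0.875 m from the base axis. Payload 3.4 kg.
Tool frame: the origin (TCP) lies on the centre line of the jaws, within the pads' length; the fingertips stand env.tip_extent ahead of it and the grasp point (between the pads) is the TCP (env.tip_extent is the distance from the TCP to the fingertips, in m); z points along the fingers, y is the line along which they close (so a half turn about z gives the same grasp; the last joint's range is limited). The gripper opens to 94 mm and grips with 3 to 60 N. Pads are 16 mm wide; open, the fingers measure 119 mm over their backs; the gripper's body (75 mm by 177 mm) begins 78 mm behind the grasp point.
Start: joints at [-1.345, 0.276, 1.505, -0, 1.361, -0.121], TCP at [0.195, -0.541, 0.224] pointing down, gripper open.
Joint ranges: [-2.89, 2.89], [-0.75, 2.08], [0.22, 2.7], [-1.18, 4.32], [0.11, 2.71], [-2.7, 2.7]. Speed limits (rad/s): [2.57, 2.57, 3.14, 3.14, 3.14, 3.14].

INTERFACE

Orientations are given as a rotation vector (axis times angle).
In Python, from station import env, viewer, workorder gives the robot as it stands. The module is installed in compiled form; this text tells all that it offers.
- The arm moves only by the tool carry_out, never from a script. Its argument "increments" is a list that holds one entry, the list of rows, each a list of 7 numbers: the shift along the tool's x, y, z in mm, then the turn, a rotation vector about the tool's x, y, z in degrees, then the opening, from 0 (shut) to 1 (fully open). In form: [[[dx, dy, dz, ax, ay, az, fingers], ...]]. A call has exactly 8 rows; each row shifts and turns the commanded pose from where the row before left it, along the tool's axes as they then stand; what a row does not reach is not made up. A row lasts 1/12 s, in which the tool goes at most 41.7 mm and 7.16 degrees, less where a joint would pass 70% of its speed; a pose out of reach is approached as far as the arm can. A call is refused whole if a number of a shift passes 41.7 or a number of a turn 7.16, either way. A call with a gripper value outside its range is refused whole. The fingers move at their own pace and stop on an object; "grip_force" is the grip in N (left out, the last holds). Time passes only in rows, so rows that do not move let the fingers close, or fill a call up. It gives the time, the measured TCP pose, the force, the opening and the grip force at its end, in the units of the state.
- env.sense(): the state, without advancing time (a new reading comes with each control period).
- viewer.capture(name): name is "scene" or "top" or "wrist"; returns the picture (420x560x3 uint8, red, green, blue); there is no depth.
- viewer.get_calibration(name): a dict with "fx", "fy", "cx", "cy" (pixels), "k1" (the pictures are not rectified: a ray, as slopes to the right and down, at radius r is drawn at 1 + k1 r^2 times it, then the intrinsics apply), "R" (3x3) and "t" (3): a world point X has camera coordinates R X + t; the wrist camera has in their place "hand_eye" (4x4, takes a point from camera to tool coordinates, whose origin is the TCP and whose axes are the flange's). Camera axes: x right, y down, z forward; pixel columns grow to the right and rows downward; lengths in m; the calibration is good to about 2 mm. A picture is of the moment at which its call begins: read the wrist's pose just before it. get_calibration takes no time and is no camera call.
- workorder.close_job(): hands the job in; it is judged then, once.
The state is a dict: "time": time; "joint_pos": joint angles; "joint_velocities": joint speeds; "effort": joint torques, N m; "tcp_pos": TCP position; "tool_rot": TCP orientation; "wrist_force": force on the tool from outside, world axes, zero at the start; "wrist_torque": the same for the moment, N m; "grip_width": opening from 0.0 (shut) to 1.0 (fully open); "grasp_force": force on a finger pad.
Only numpy, scipy, OpenCV 4.12 (cv2) and the standard library are available. Lean on these libraries where they do the work, as an engineer would, in place of code of your own. Each camera call takes 0.05 s, during which the arm holds its last target. There are 200 camera calls.

TASK

The plaster tile with the broken-off corner is a reject. Press down on its far end, over the hollow of its pocket in the checking nest, so that it tips up and leans in the pocket; then grip its raised end, lift it out and let it go inside the slatted crate without letting it fall from a height. Leave the whole tile lying in its own pocket.

Things in the scene. Friction and masses are not known exactly. Their poses are not given: they have to be found in the camera images.
- broken_tile_centre (a point): Centre, half-way up, of the reject: a white plaster tile 110 mm long (x), 76 mm wide (y), 8 mm thick (z), about 130 g. Its far left corner (+x +y) is broken off, 27 mm along x, 30 mm along y; the point is the centre of the full rectangle. It starts flat in the left or right pocket of the nest, x along the nest's x, top flush with the walls; its x points to its far end over the hollow.
- whole_tile_centre (a point): Centre, half-way up, of the sound tile: same plaster, 110 x 76 x 8 mm with all four corners, flat in the other pocket. It stays there.
- nest: Fixed light wooden checking nest, 129 (x) x 182 (y) mm, 66 mm high; origin at the centre of its underside, on the worktop; x points away from the robot, turned up to 0.35 rad. Two equal pockets 113 x 79 mm, open above, centred at y = +43.5 and -43.5 mm; walls 8 mm. A tile lies with its underside at z = 58 mm on a ledge at the near end (12 mm long) and on a metal bar across the pocket.
- crate: Fixed open crate of medium brown wooden slats, 180 mm (x) by 160 mm (y), 80 mm high, walls and floor 8 mm; origin at the centre of its underside. Two small plaster chips (11 mm high) lie in its corners.
- left_bar (a point): Left pocket (+y): middle of the far top edge of the metal bar (4 mm beyond the nest's centre, 58 mm up), on which the tile tips; axes as the nest's. Beyond it is the hollow: 52.5 mm long at the top, 54 mm deep, its far side sloping in to 40 mm from the edge at the floor. On the near side of the bar (6 mm thick) is a finger relief 24 mm deep and 42 mm long, then the ledge.
- right_bar (a point): The same edge in the right pocket (-y). How a tile tips: pressed about 24 mm beyond the edge until a 16 mm wide fingertip is about 8 mm below it, it turns on the edge and slides (friction about 0.3) to the bottom of the hollow. Let go, it stays leaning on the edge, about 60 deg from level; its near end, pointing up and to the robot, stands some 45 mm past the bar.
There are look-alikes about, which are no part of the job. What is shaped like the part that bears broken_tile_centre but yellow is not meant.

How it is judged:
By the outcome, as a careful person would: the job done as asked, in the order asked, and still so for the second after the job is handed in, with the robot touching nothing.
It also fails if it takes over 48 s, if anything falls off the work surface, if the arm or the gripper's body presses on something with over 40 N, if the wrist force passes 120 N, or if a joint passes its speed limit or range.

## Working session

There is one attempt and no reset: what is moved stays moved. The work goes in short steps, Python scripts to look and compute and a tool call to move; the robot and the scene stay as the last step left them, time stands still between calls to the robot, and variables do not carry over. Pictures are saved under pics/ and viewed, at most 10 in all, crops included, and the job is handed in when it is done.

Besides the shell and the picture viewer there is one more tool, called after "Call:" as name(argument=value, ...) on one line, values as JSON. carry_out: Moves the arm, as the interface text tells. Its arguments: {"type":"object","properties":{"increments":{"type":"array","items":{"type":"array","items":{"type":"array","items":{"type":"number"}}}},"grip_force":{"type":"number"}},"required":["increments"]}

```bash
mkdir -p pics
python3 - <<'E'
from station import env, viewer
import cv2,numpy as np
s=env.sense();print(s['time'],s['tcp_pos'],s['tool_rot'],env.tip_extent,s['grip_width'])
a=viewer.capture("scene");b=viewer.capture("top")
for n,i in(("scene",a),("top",b)):cv2.imwrite(f"pics/{n}0.png",i[:,:,::-1])
for n in("scene","top","wrist"):
  print(n,viewer.get_calibration(n))
E
```

```text
0.0 [ 0.19531268 -0.54026853  0.22363856] [-3.09276464e+00 -5.41712585e-01  1.40971943e-04] 0.019 1.0035221456409238
scene {'fx': 470.95299843582717, 'fy': 470.95299843582717, 'cx': 277.38011314165135, 'cy': 207.62844178013526, 'k1': -0.1238295669219255, 'R': array([[-0.89241105, -0.45072807, -0.02113572],
       [-0.23960571,  0.51305348, -0.82423615],
       [ 0.38235013, -0.73049321, -0.56585161]]), 't': array([ 0.64950914, -0.0087533 ,  1.10641862])}
top {'fx': 468.38060328719763, 'fy': 468.38060328719763, 'cx': 271.68908853997175, 'cy': 208.56257047804309, 'k1': 0.008730597614427632, 'R': array([[ 0.01897193, -0.99958937, -0.0214744 ],
       [-0.99659507, -0.01718266, -0.08064129],
       [ 0.08023919,  0.0229312 , -0.99651183]]), 't': array([0.36771374, 0.55277151, 0.87753235])}
wrist {'fx': 338.77383310668756, 'fy': 338.77383310668756, 'cx': 273.0976459229656, 'cy': 212.99364265992585, 'k1': -0.07628171863647551, 'hand_eye': array([[-2.78925007e-04, -9.69839577e-01, -2.43743960e-01,
         7.11588058e-02],
       [ 9.99999961e-01, -2.68039678e-04, -7.78255511e-05,
        -1.31753465e-03],
       [ 1.01452469e-05, -2.43743972e-01,  9.69839614e-01,
        -1.61273419e-01],
       [ 0.00000000e+00,  0.00000000e+00,  0.00000000e+00,
         1.00000000e+00]])}
```

View pics/top0.png

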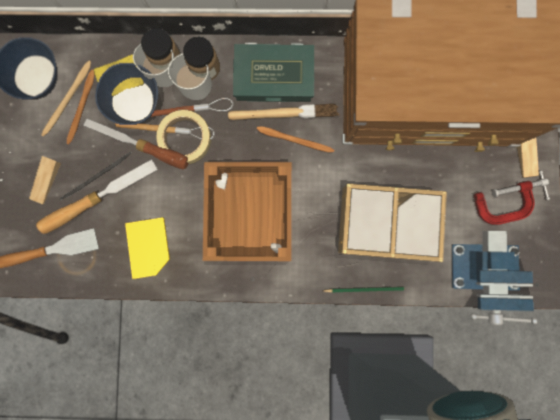

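View pics/scene0.png

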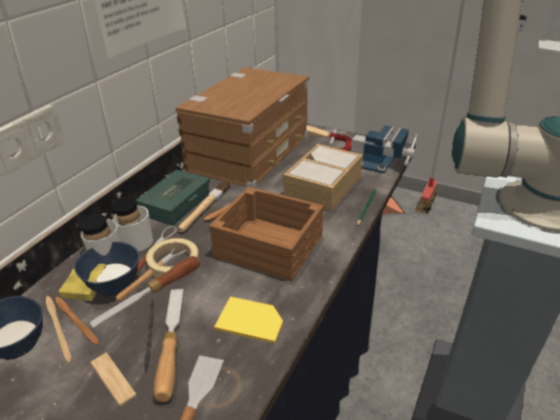

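The top view shows the nest at about (394,222) with two white tiles. The one at (419,224) has a broken corner at (402,200); the one at (370,220) looks whole. The yellow broken-corner look-alike is at (148,248). The white reject is the right-hand one, which I'll confirm in a crop. The crate is at (247,211), with chips at (222,181) and (276,247).

```bash
cat > h.py <<'E'
import numpy as np,cv2
from scipy.spatial.transform import Rotation as Ro
from station import env,viewer
def pose(s):
    T=np.eye(4);T[:3,:3]=Ro.from_rotvec(s['tool_rot']).as_matrix();T[:3,3]=s['tcp_pos'];return T
def cam(n,s=None):
    c=viewer.get_calibration(n)
    if n=='wrist':
        W=pose(s)@c['hand_eye'];R,o=W[:3,:3],W[:3,3]
    else: R=c['R'].T;o=-R@c['t']
    return c,R,o
def px2w(n,p,z,s=None):
    c,R,o=cam(n,s);K=np.array([[c['fx'],0,c['cx']],[0,c['fy'],c['cy']],[0,0,1]])
    u=cv2.undistortPoints(np.array(p,float).reshape(-1,1,2),K,np.array([c['k1'],0,0,0.]))[:,0]
    d=np.c_[u,np.ones(len(u))]@R.T
    return o+d*((z-o[2])/d[:,2])[:,None]
def w2px(n,X,s=None):
    c,R,o=cam(n,s);q=(np.array(X,float).reshape(-1,3)-o)@R;q=q[:,:2]/q[:,2:]
    r=1+c['k1']*(q**2).sum(1,keepdims=True);return q*r*[c['fx'],c['fy']]+[c['cx'],c['cy']]
E
python3 - <<'E'
import cv2
i=cv2.imread('pics/top0.png')[130:285,195:455]
cv2.imwrite('pics/crop.png',cv2.resize(i,None,fx=3,fy=3,interpolation=cv2.INTER_CUBIC))
E
```

```text
(no output)
```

View pics/crop.png

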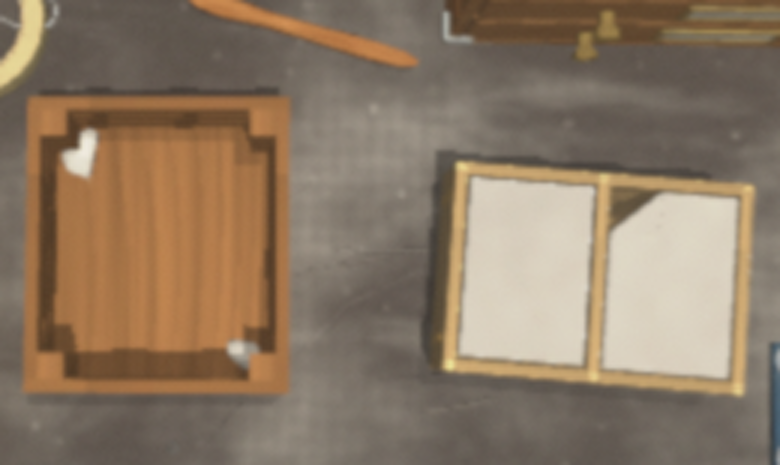

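The crop confirms it: the white reject is in the right pocket, with its broken corner at crop (630,205). The nest's top corners are at (456,162), (754,185), (743,393) and (443,370). The crate rim's are at (27,97), (290,97), (290,393) and (26,393).

Run:
```python
from h import *
f=lambda q:(np.array(q)+.5)/3-.5+[195,130]
N=px2w('top',f([(456,162),(754,185),(743,393),(443,370)]),.066)
C=px2w('top',f([(27,97),(290,97),(290,393),(26,393)]),.08)
np.set_printoptions(precision=4,suppress=True)
for P in(N,C):
    c=P.mean(0);x=P[0]+P[1]-P[2]-P[3];print(c,np.arctan2(x[1],x[0]),[np.linalg.norm(P[i]-P[i-1]) for i in range(4)])
c=N.mean(0);x=N[0]+N[1]-N[2]-N[3];a=np.arctan2(x[1],x[0])
R=Ro.from_euler('z',a).as_matrix()
for n,p in (('press',(.028,-.0435)),('bar',(.004,-.0435)),('tip',(-.041,-.0435)),('tilec',(0,-.0435))):
    print(n,(c+R@[*p,0])[:2])
T=pose(env.sense());print(T)
print('chest front bottom',px2w('top',[(345,143),(540,147)],0.0))
print('cam',cam('top')[2],cam('scene')[2])
```

```text
[0.5221 0.1523 0.066 ] -0.0592327708390395 [np.float64(0.12776320399181143), np.float64(0.18178198808074503), np.float64(0.1268000127176296), np.float64(0.18086008469037126)]
[0.5367 0.4206 0.08  ] 0.021504099539063674 [np.float64(0.1799862918190457), np.float64(0.16072884174892263), np.float64(0.17928169522885906), np.float64(0.1586063732341605)]
press [0.5475 0.1072]
bar [0.5235 0.1086]
tip [0.4786 0.1113]
tilec [0.5196 0.1089]
[[ 0.9405  0.3399 -0.0004  0.1953]
 [ 0.3399 -0.9405  0.0016 -0.5403]
 [ 0.0002 -0.0016 -1.      0.2237]
 [ 0.      0.      0.      1.    ]]
chest front bottom [[ 0.6823  0.2341  0.    ]
 [ 0.6793 -0.1498  0.    ]]
cam [0.4735 0.3569 0.9269] [0.1545 1.1055 0.6326]
```

Call:
carry_out(increments=[[[0, 0, 0, 0, 0, 5.8, 0], [0, 0, 0, 0, 0, 5.8, 0], [0, 0, 0, 0, 0, 5.8, 0], [0, 0, 0, 0, 0, 5.9, 0], [15.7, -33.4, 0, 0, 0, 0, 0], [15.7, -33.4, 0, 0, 0, 0, 0], [15.7, -33.4, 0, 0, 0, 0, 0], [15.7, -33.4, 0, 0, 0, 0, 0]]], grip_force=20)

```text
time: 0.77
tcp_pos: [0.2663, -0.4096, 0.2239]
tool_rot: [-3.139, 0.096, 0.001]
wrist_force: [0.5, 0.2, -0.2]
grip_width: 0.472
grasp_force: 0.0
```

Call:
carry_out(increments=[[[15.7, -33.4, 0, 0, 0, 0, 0], [15.7, -33.4, 0, 0, 0, 0, 0], [15.7, -33.4, 0, 0, 0, 0, 0], [15.7, -33.4, 0, 0, 0, 0, 0], [15.7, -33.4, 0, 0, 0, 0, 0], [15.7, -33.4, 0, 0, 0, 0, 0], [15.7, -33.4, 0, 0, 0, 0, 0], [15.7, -33.4, 0, 0, 0, 0, 0]]])

```text
time: 1.43
tcp_pos: [0.4077, -0.1501, 0.2243]
tool_rot: [-3.14, 0.094, 0.0]
wrist_force: [1.1, -1.0, 0.0]
grip_width: 0.008
grasp_force: 0.0
```

Call:
carry_out(increments=[[[15.7, -33.4, 0, 0, 0, 0, 0], [15.7, -33.4, 0, 0, 0, 0, 0], [15.7, -33.4, 0, 0, 0, 0, 0], [15.7, -33.4, 0, 0, 0, 0, 0], [15.7, -33.4, 0, 0, 0, 0, 0], [15.7, -33.4, 0, 0, 0, 0, 0], [15.7, -33.4, 0, 0, 0, 0, 0], [15.7, -33.4, 0, 0, 0, 0, 0]]])

```text
time: 2.1
tcp_pos: [0.5491, 0.1091, 0.224]
tool_rot: [3.14, -0.093, -0.001]
wrist_force: [1.4, -0.3, -0.1]
grip_width: 0.004
grasp_force: 0.0
```

Run:
```python
from h import *
s=env.sense();i=viewer.capture('wrist')[:,:,::-1].copy()
c=np.array([.5221,.1523,0]);R=Ro.from_euler('z',-.0592).as_matrix()
X=[c+R@[*p,.066] for p in((.0645,.091),(.0645,-.091),(-.0645,-.091),(-.0645,.091),(.028,-.0435),(.0565,0),(-.0565,0))]
P=w2px('wrist',X,s);print(P.round(1).tolist())
for p in P: cv2.drawMarker(i,tuple(int(v) for v in p.round()),(0,0,255),cv2.MARKER_CROSS,12,1)
cv2.imwrite('pics/w1.png',i)
```

```text
[[135.5, 167.5], [327.1, 166.9], [322.1, 291.6], [148.1, 291.0], [276.6, 204.7], [230.8, 175.4], [234.3, 284.7]]
```

View pics/w1.png

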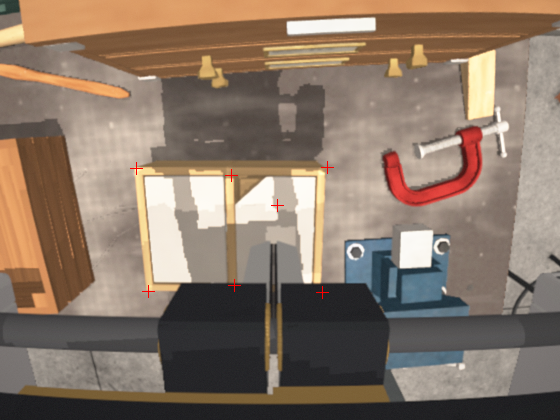

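The overlaid model agrees with the nest corners at (138,166) and (324,170) to about 2 mm. I'll go down and press.

Call:
carry_out(increments=[[[-1.5, 2, 30, 0, 0, 0, 0], [0, 0, 30, 0, 0, 0, 0], [0, 0, 30, 0, 0, 0, 0], [0, 0, 20, 0, 0, 0, 0], [0, 0, 15, 0, 0, 0, 0], [0, 0, 8, 0, 0, 0, 0], [0, 0, 4, 0, 0, 0, 0], [0, 0, 2, 0, 0, 0, 0]]])

```text
time: 2.82
tcp_pos: [0.5472, 0.1052, 0.0851]
tool_rot: [3.14, -0.094, -0.001]
wrist_force: [-1.6, -0.2, 1.2]
grip_width: 0.005
grasp_force: 0.3
```

Call:
carry_out(increments=[[[0, 0, 2, 0, 0, 0, 0], [0, 0, 2, 0, 0, 0, 0], [0, 0, 2, 0, 0, 0, 0], [0, 0, 2, 0, 0, 0, 0], [0, 0, 2, 0, 0, 0, 0], [0, 0, 2, 0, 0, 0, 0], [0, 0, 2, 0, 0, 0, 0], [0, 0, 2, 0, 0, 0, 0]]])

```text
time: 3.48
tcp_pos: [0.547, 0.1053, 0.0692]
tool_rot: [3.14, -0.094, -0.001]
wrist_force: [1.0, 0.4, 2.8]
grip_width: 0.004
grasp_force: 0.8
```

Run:
```python
from h import *
s=env.sense();print(s['wrist_force'])
i=viewer.capture('scene')[:,:,::-1][90:240,250:450]
cv2.imwrite('pics/s1.png',cv2.resize(i,None,fx=4,fy=4,interpolation=cv2.INTER_CUBIC))
```

```text
[0.98005778 0.36591601 2.78028703]
```

View pics/s1.png

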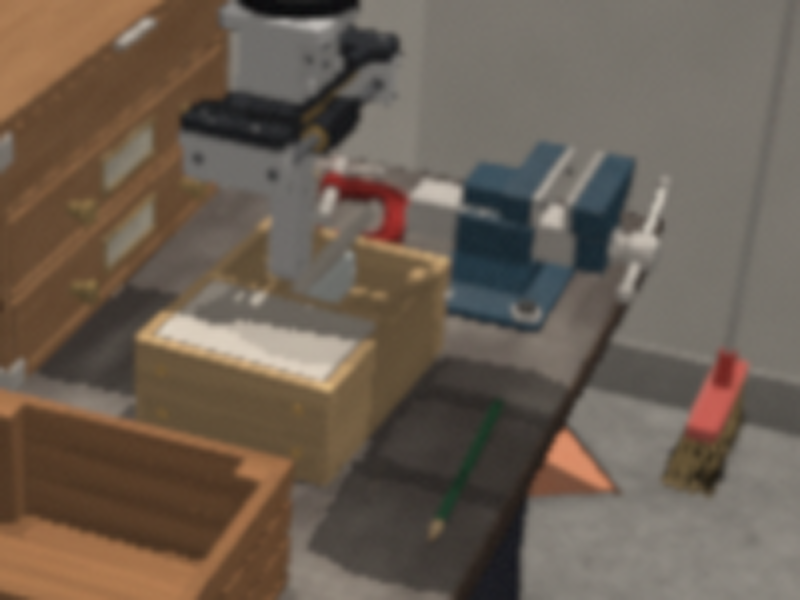

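The tile has tipped: its raised end is at crop (335,275), just on the robot side of the finger, and the whole tile still lies flat. Next I'll let go slowly, lift and look.

Call:
carry_out(increments=[[[0, 0, -4, 0, 0, 0, 0], [0, 0, -8, 0, 0, 0, 0], [0, 0, -12, 0, 0, 0, 0], [0, 0, -25, 0, 0, 0, 0], [0, 0, -35, 0, 0, 0, 0], [0, 0, -35, 0, 0, 0, 0], [0, 0, -30, 0, 0, 0, 0], [0, 0, 0, 0, 0, 0, 0]]])

```text
time: 4.2
tcp_pos: [0.5509, 0.1057, 0.2261]
tool_rot: [-3.139, 0.094, -0.021]
wrist_force: [1.2, -0.8, 0.4]
grip_width: 0.005
grasp_force: 0.0
```

Run:
```python
from h import *
s=env.sense();i=viewer.capture('scene')[:,:,::-1];w=viewer.capture('wrist')[:,:,::-1]
cv2.imwrite('pics/s2f.png',i)
a=cv2.resize(i[120:225,275:375],(600,630),interpolation=cv2.INTER_CUBIC)[:600,:390]
b=cv2.resize(w[150:310,120:340],(410,298),interpolation=cv2.INTER_CUBIC)
t=viewer.capture('top')[:,:,::-1]
t=cv2.resize(t[175:270,335:455],(410,302))
cv2.imwrite('pics/s2.png',np.hstack([a,np.vstack([b,t])]))
```

```text
(no output)
```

View pics/s2.png

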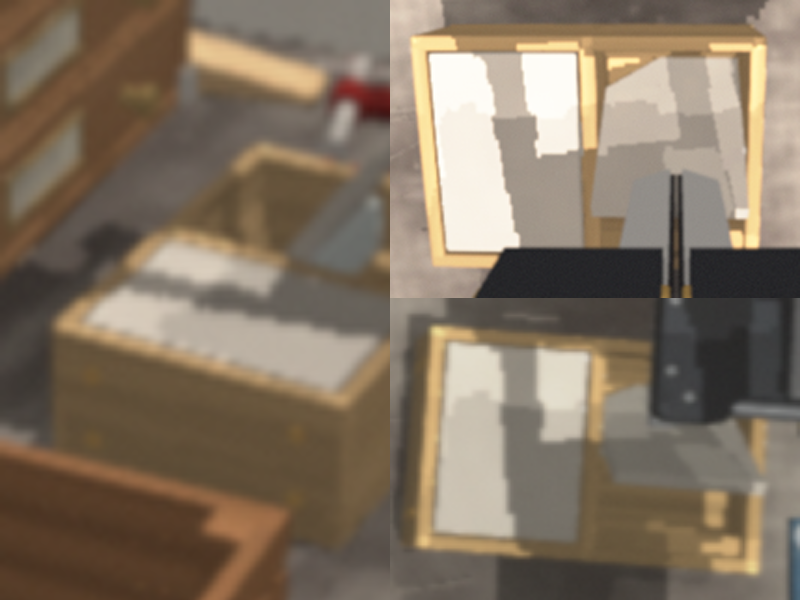

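After letting go, the tile leans in the right pocket. Its raised edge runs from (612,485) to (762,488) in the top inset and from (592,217) to (743,213) in the wrist inset. I'll triangulate that edge.

Run:
```python
from h import *
from scipy.optimize import least_squares
np.set_printoptions(precision=4,suppress=True)
s=env.sense();print(s['tcp_pos'],s['tool_rot'],s['joint_pos'])
tp=lambda x,y:((x-390)*120/410+335,(y-298)*95/302+175)
wp=lambda x,y:((x-390)*220/410+120,y*160/298+150)
A=[]
for t,w in(((612,485),(592,217)),((762,490),(743,213))):
    f=lambda X:np.r_[w2px('top',X)[0]-tp(*t),w2px('wrist',X,s)[0]-wp(*w)]
    r=least_squares(f,[.48,.11,.1]);A.append(r.x);print(r.x,r.fun)
a=np.array(A);print('dist',np.linalg.norm(a[0]-a[1]))
R=Ro.from_euler('z',-.0592).as_matrix();c=np.array([.5221,.1523,0])
print('nest frame',(a-c)@R)
# expected
for th in (55,60,65):
    print(th,px2w('top',[tp(612,485),tp(762,490)],.1)@np.eye(3)); break
```

```text
[0.5467 0.1053 0.2187] [ 3.1401 -0.094   0.0001] [ 0.0654  0.2518  1.5536 -0.0001  1.3362  1.696 ]
[0.4996 0.1498 0.0981] [ 0.0096  0.0091 -0.0053 -0.0045]
[0.4992 0.0772 0.1032] [-1.1356 -0.6145  0.6045  0.321 ]
dist 0.07279962649898276
nest frame [[-0.0223 -0.0038  0.0981]
 [-0.0184 -0.0764  0.1032]]
55 [[0.4996 0.1503 0.1   ]
 [0.4982 0.0741 0.1   ]]
```

Call:
carry_out(increments=[[[-20, 0, 0, 0, 0, -7, 0.34], [-20, 0, 0, 0, 0, -7, 0.34], [-20, 0, 0, 0, 0, -7, 0.34], [0, 0, 0, 0, 0, -7, 0.34], [0, 0, 0, 0, 0, -7, 0.34], [0, 0, 0, 0, 0, -7, 0.34], [0, 0, 0, 0, 0, -7, 0.34], [0, 0, 0, 0, 0, -7, 0.34]]])

```text
time: 5.02
tcp_pos: [0.4861, 0.1015, 0.2165]
tool_rot: [-2.811, -1.399, 0.006]
wrist_force: [-0.4, 0.1, -0.5]
grip_width: 0.333
grasp_force: 0.0
```

Call:
carry_out(increments=[[[0, 0, 0, 0, 0, -7, 0.34], [0, 0, 0, 0, 0, -7, 0.34], [0, 0, 0, 0, 0, -7, 0.34], [0, 0, 0, 0, 0, -7, 0.34], [0, 0, 0, 0, 0, -6, 0.34], [0, 0, 0, -6.3, 0, 0, 0.34], [0, 0, 0, -6.3, 0, 0, 0.34], [0, 0, 0, -6.3, 0, 0, 0.34]]])

```text
time: 5.68
tcp_pos: [0.4872, 0.1014, 0.2167]
tool_rot: [2.098, 1.976, 0.33]
wrist_force: [0.3, 0.1, -0.2]
grip_width: 0.34
grasp_force: 0.0
```

Call:
carry_out(increments=[[[0, 0, 0, -6.3, 0, 0, 0.34], [0, 0, 0, -6.3, 0, 0, 0.34], [0, 0, 0, 0, 0, 0, 0.34], [0, 0, 0, 0, 0, 0, 0.34], [0, 0, 0, 0, 0, 0, 0.34], [0, 0, 0, 0, 0, 0, 0.34], [0, 0, 0, 0, 0, 0, 0.34], [0, 0, 0, 0, 0, 0, 0.34]]])

```text
time: 6.35
tcp_pos: [0.4895, 0.1015, 0.2192]
tool_rot: [1.961, 1.846, 0.521]
wrist_force: [0.3, 0.2, 0.6]
grip_width: 0.341
grasp_force: 0.0
```

```bash
cat >> h.py <<'E'
np.set_printoptions(precision=2,suppress=True)
NR=Ro.from_euler('z',-.0592).as_matrix();NC=np.array([.5221,.1523,0])
def go(Xw,Rw=None):
    T=pose(env.sense());d=T[:3,:3].T@(Xw-T[:3,3])*1000
    print('delta mm tool',d,'zaxis nest',NR.T@T[:3,2])
    if Rw is not None: print('turn deg tool',np.degrees(Ro.from_matrix(T[:3,:3].T@Rw).as_rotvec()))
E
python3 - <<'E'
from h import *
s=env.sense();print(s['time'],s['joint_pos'],s['grip_width'])
th=np.radians(58.5);z=np.array([np.cos(th),0,-np.sin(th)]);x=np.array([0,1,0.]);R=NR@np.c_[x,np.cross(z,x),z]
g=np.array([-.0108,-.042,.0898])
for k in(.08,0): go(NC+NR@(g-k*z),R)
E
```

```text
6.35 [ 0.14 -0.08  2.08 -0.19  0.61  0.33] 0.3407897766460213
delta mm tool [ 10.56 -51.65  40.11] zaxis nest [ 0.52 -0.   -0.85]
turn deg tool [ 0.03  0.03 -0.07]
delta mm tool [ 10.61 -51.7  120.11] zaxis nest [ 0.52 -0.   -0.85]
turn deg tool [ 0.03  0.03 -0.07]
```

Call:
carry_out(increments=[[[2.6, -13, 0, 0, 0, 0, 0.34], [2.6, -13, 10, 0, 0, 0, 0.34], [2.7, -13, 15, 0, 0, 0, 0.34], [2.7, -12.7, 15, 0, 0, 0, 0.34], [0, 0, 0, 0, 0, 0, 0.34], [0, 0, 0, 0, 0, 0, 0.34], [0, 0, 0, 0, 0, 0, 0.34], [0, 0, 0, 0, 0, 0, 0.34]]])

```text
time: 7.02
tcp_pos: [0.4668, 0.1137, 0.159]
tool_rot: [1.96, 1.845, 0.524]
wrist_force: [0.4, -0.3, 0.2]
grip_width: 0.34
grasp_force: 0.0
```

Run:
```python
from h import *
s=env.sense();w=viewer.capture('wrist')[:,:,::-1].copy();t=viewer.capture('top')[:,:,::-1]
def tile(th,e):
    th=np.radians(th);d=np.array([np.cos(th),0,-np.sin(th)]);n=np.array([np.sin(th),0,np.cos(th)]);e=np.array(e)
    return [NC+NR@(e+np.array([0,y,0])+k*n) for y in(-.038,.038) for k in(0,.008)]
P=w2px('wrist',tile(58.5,[-.0205,-.042,.098]),s);print(P.tolist())
for p in P: cv2.drawMarker(w,tuple(int(v) for v in p.round()),(0,0,255),cv2.MARKER_CROSS,10,1)
t=cv2.resize(t[165:265,345:455],(240,218),interpolation=cv2.INTER_CUBIC)
o=np.zeros((420,800,3),np.uint8);o[:,:560]=w;o[:218,560:]=t;cv2.imwrite('pics/g1.png',o)
```

```text
[[266.31761119511054, 281.5252951448121], [277.1276121890286, 281.4985528183765], [265.5936117407624, 179.35814643993646], [277.2970500447472, 179.33524933104832]]
```

View pics/g1.png

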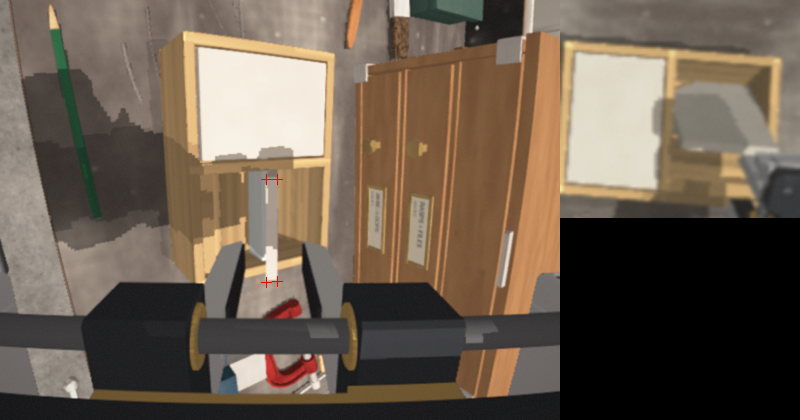

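The raised end runs down the image at column 271 from (271,172) to (271,281). It is midway between the fingers and agrees with the prediction. Next I'll move in, close and check the opening.

Call:
carry_out(increments=[[[0, 0, 20, 0, 0, 0, 0.34], [0, 0, 20, 0, 0, 0, 0.34], [0, 0, 15, 0, 0, 0, 0.34], [0, 0, 10, 0, 0, 0, 0.34], [0, 0, 8, 0, 0, 0, 0.34], [0, 0, 7, 0, 0, 0, 0.34], [0, 0, 0, 0, 0, 0, 0.34], [0, 0, 0, 0, 0, 0, 0.34]]])

```text
time: 7.78
tcp_pos: [0.5073, 0.1109, 0.0894]
tool_rot: [1.961, 1.847, 0.521]
wrist_force: [0.4, -0.2, 0.2]
grip_width: 0.336
grasp_force: 0.0
```

Call:
carry_out(increments=[[[0, 0, 0, 0, 0, 0, 0.25], [0, 0, 0, 0, 0, 0, 0.2], [0, 0, 0, 0, 0, 0, 0.15], [0, 0, 0, 0, 0, 0, 0.1], [0, 0, 0, 0, 0, 0, 0], [0, 0, 0, 0, 0, 0, 0], [0, 0, 0, 0, 0, 0, 0], [0, 0, 0, 0, 0, 0, 0]]], grip_force=30)

```text
time: 8.45
tcp_pos: [0.5085, 0.1117, 0.0906]
tool_rot: [1.958, 1.846, 0.526]
wrist_force: [0.8, 0.9, 5.0]
grip_width: 0.082
grasp_force: 30.0
```

The opening is 0.082, or about 8 mm, at 30 N, so the tile is held. I'll draw it out along its own plane.

Call:
carry_out(increments=[[[0, 0, -3, 0, 0, 0, 0], [0, 0, -6, 0, 0, 0, 0], [0, 0, -10, 0, 0, 0, 0], [0, 0, -12, 0, 0, 0, 0], [0, 0, -15, 0, 0, 0, 0], [0, 0, -15, 0, 0, 0, 0], [0, 0, -15, 0, 0, 0, 0], [0, 0, -15, 0, 0, 0, 0]]])

```text
time: 9.12
tcp_pos: [0.4567, 0.1133, 0.1654]
tool_rot: [1.965, 1.849, 0.515]
wrist_force: [-0.5, 0.6, -1.2]
grip_width: 0.084
grasp_force: 30.0
```

Call:
carry_out(increments=[[[0, 0, -20, 0, 0, 0, 0], [0, 0, -20, 0, 0, 0, 0], [0, 0, -20, 0, 0, 0, 0], [0, 0, -20, 0, 0, 0, 0], [0, 0, -15, 0, 0, 0, 0], [0, 0, 0, 0, 0, 0, 0], [0, 0, 0, 0, 0, 0, 0], [0, 0, 0, 0, 0, 0, 0]]])

```text
time: 9.78
tcp_pos: [0.4086, 0.1166, 0.2458]
tool_rot: [1.963, 1.849, 0.517]
wrist_force: [-0.0, 0.1, -2.4]
grip_width: 0.079
grasp_force: 30.0
```

Run:
```python
from h import *
s=env.sense();print(s['time'],s['tcp_pos'],s['joint_pos'],s['grip_width'],s['wrist_force'])
w=viewer.capture('wrist')[:,:,::-1].copy();t=viewer.capture('top')[:,:,::-1]
t=cv2.resize(t[165:295,345:455],(240,284),interpolation=cv2.INTER_CUBIC)
o=np.zeros((420,800,3),np.uint8);o[:,:560]=w;o[:284,560:]=t;cv2.imwrite('pics/g2.png',o)
```

```text
9.7833 [0.41 0.12 0.25] [ 0.26 -0.22  2.11 -0.24  0.75  0.45] 0.07908114817297786 [-0.01  0.1  -2.36]
```

View pics/g2.png

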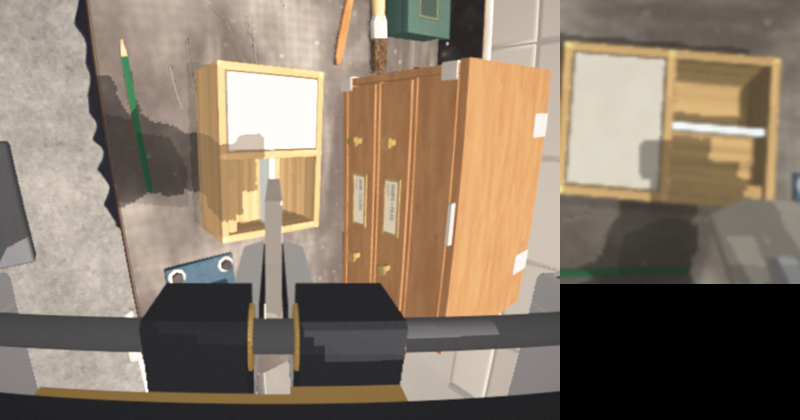

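The tile is held straight in the fingers, with the bar visible in the empty right pocket at (718,129) and the whole tile still flat at (618,120). Next is the crate.

Run:
```python
from h import *
c=np.array([.5367,.4206,0])
go(c+[.011,.0,.246]); go(c+[.011,0,.102])
```

```text
delta mm tool [311.85 102.96  61.83] zaxis nest [ 0.52 -0.   -0.85]
delta mm tool [312.02  28.18 184.89] zaxis nest [ 0.52 -0.   -0.85]
```

Call:
carry_out(increments=[[[13, 4.3, 2.6, 0, 0, 0, 0], [26, 8.6, 5.1, 0, 0, 0, 0], [26, 8.6, 5.1, 0, 0, 0, 0], [26, 8.6, 5.1, 0, 0, 0, 0], [26, 8.6, 5.1, 0, 0, 0, 0], [26, 8.6, 5.1, 0, 0, 0, 0], [26, 8.6, 5.2, 0, 0, 0, 0], [26, 8.6, 5.2, 0, 0, 0, 0]]])

```text
time: 10.55
tcp_pos: [0.4967, 0.3083, 0.2464]
tool_rot: [1.961, 1.849, 0.517]
wrist_force: [0.8, -1.0, -0.9]
grip_width: 0.083
grasp_force: 30.0
```

Call:
carry_out(increments=[[[26, 8.6, 5.2, 0, 0, 0, 0], [26, 8.6, 5.2, 0, 0, 0, 0], [26, 8.6, 5.2, 0, 0, 0, 0], [26, 8.6, 5.2, 0, 0, 0, 0], [13, 4.3, 2.6, 0, 0, 0, 0], [0, 0, 0, 0, 0, 0, 0], [0, 0, 0, 0, 0, 0, 0], [0, 0, 0, 0, 0, 0, 0]]])

```text
time: 11.22
tcp_pos: [0.548, 0.4199, 0.247]
tool_rot: [1.962, 1.847, 0.516]
wrist_force: [-0.0, -0.6, -1.3]
grip_width: 0.081
grasp_force: 30.0
```

Run:
```python
from h import *
c=np.array([.5367,.4206,0]);s=env.sense();print(s['tcp_pos'],s['joint_pos'],s['grip_width'],s['wrist_force'])
go(c+[.006,0,.104])
w=viewer.capture('wrist')[:,:,::-1].copy()
T=pose(s)
e=T[:3,3]+T[:3,2]*.098;P=w2px('wrist',[e+T[:3,0]*k for k in(-.038,.038)],s);print('lower end',e*1000)
for p in P: cv2.drawMarker(w,tuple(int(v) for v in p.round()),(0,0,255),cv2.MARKER_CROSS,10,1)
cv2.imwrite('pics/c1.png',w)
```

```text
[0.55 0.42 0.25] [ 0.76  0.27  1.59 -0.49  0.95  1.04] 0.08114063475964245 [-0.02 -0.59 -1.32]
delta mm tool [  0.79 -78.98 119.37] zaxis nest [ 0.52 -0.   -0.85]
lower end [598.88 416.56 163.35]
```

View pics/c1.png

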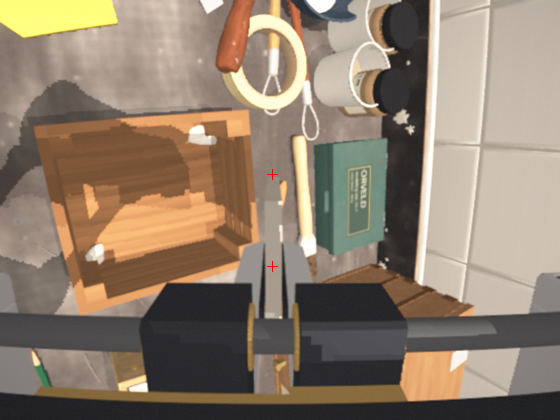

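The crate is clear, and the tile's lower end at (272,175)–(272,266) will come down inside its far half. I'm going down with a 20 mm offset toward the robot, then tilting further.

Run:
```python
from h import *
c=np.array([.5367,.4206,0])
go(c+[-.009,0,.137])
```

```text
delta mm tool [ -0.18 -74.98  83.85] zaxis nest [ 0.52 -0.   -0.85]
```

Call:
carry_out(increments=[[[0, -10, 10, 0, 0, 0, 0], [0, -15, 17, 0, 0, 0, 0], [0, -15, 17, 0, 0, 0, 0], [0, -15, 17, 0, 0, 0, 0], [0, -12, 14, 0, 0, 0, 0], [0, -8, 9, 0, 0, 0, 0], [0, 0, 0, -4.5, 0, 0, 0], [0, 0, 0, -4.5, 0, 0, 0]]])

```text
time: 11.93
tcp_pos: [0.5291, 0.421, 0.1385]
tool_rot: [1.86, 1.747, 0.647]
wrist_force: [0.5, -0.7, -1.8]
grip_width: 0.081
grasp_force: 30.0
```

Call:
carry_out(increments=[[[0, 0, 0, -4.5, 0, 0, 0], [0, 0, 0, 0, 0, 0, 0], [0, 0, 0, 0, 0, 0, 0], [0, 0, 0, 0, 0, 0, 0], [0, 0, 0, 0, 0, 0, 0], [0, 0, 0, 0, 0, 0, 0], [0, 0, 0, 0, 0, 0, 0], [0, 0, 0, 0, 0, 0, 0]]])

```text
time: 12.6
tcp_pos: [0.5293, 0.4219, 0.1384]
tool_rot: [1.811, 1.703, 0.698]
wrist_force: [0.7, 0.3, -1.8]
grip_width: 0.085
grasp_force: 30.0
```

Run:
```python
from h import *
c=np.array([.5367,.4206,0]);s=env.sense();print(s['tcp_pos']*1000,s['joint_pos'],s['grip_width'],s['wrist_force'])
T=pose(s);e=T[:3,3]+T[:3,2]*.098;print('end rel crate',(e-c)*1000)
go(T[:3,3]-[0,0,.010])
```

```text
[529.26 421.86 138.41] [ 0.88  0.37  1.91 -1.12  0.68  1.8 ] 0.08469395132150626 [ 0.66  0.33 -1.82]
end rel crate [61.18 -2.98 68.58]
delta mm tool [ 0.   -7.02  7.13] zaxis nest [ 0.7  -0.   -0.71]
```

Joint 4 is close to its lower limit, so I'll turn the tool about 20° about the vertical toward the arm's own azimuth before lowering.

Call:
carry_out(increments=[[[-2, 0, 0, 0, 3.5, -3.6, 0], [-2, -1.5, -1.5, 0, 3.5, -3.6, 0], [-2, -1.5, -1.5, 0, 3.5, -3.6, 0], [-2, -1.5, -1.5, 0, 3.5, -3.6, 0], [0, 0, 0, 0, 0, 0, 0], [0, 0, 0, 0, 0, 0, 0], [0, 0, 0, 0, 0, 0, 0], [0, 0, 0, 0, 0, 0, 0]]])

```text
time: 13.27
tcp_pos: [0.5246, 0.4166, 0.147]
tool_rot: [1.535, 2.057, 0.817]
wrist_force: [-0.4, 0.5, -1.4]
grip_width: 0.081
grasp_force: 30.0
```

Run:
```python
from h import *
c=np.array([.5367,.4206,0]);s=env.sense();print(s['tcp_pos']*1000,s['joint_pos'],s['grip_width'],s['wrist_force'])
T=pose(s);e=T[:3,3]+T[:3,2]*.098;print('end rel crate',(e-c)*1000,[(e+T[:3,0]*k-c)*1000 for k in(-.038,.038)])
print(T[:3,:3])
go(T[:3,3]-[0,0,.010])
```

```text
[524.58 416.63 147.04] [ 0.73  0.27  2.04 -1.18  0.33  1.49] 0.08084248949484156 [-0.42  0.46 -1.37]
end rel crate [52.53 14.94 75.86] [array([ 63.3 , -21.5 ,  75.96]), array([41.76, 51.38, 75.76])]
[[-0.28  0.7   0.66]
 [ 0.96  0.21  0.19]
 [-0.    0.69 -0.73]]
delta mm tool [ 0.03 -6.87  7.26] zaxis nest [ 0.65  0.23 -0.73]
```

Joint 4 is at its limit with the wrist nearly straight. A steeper tool of about 75° suits the arm, so I'll stand the tile's edge on the floor and let it down on the near finger as the jaws open.

Call:
carry_out(increments=[[[0, 0, 0, 5, 0, 0, 0], [0, 0, 0, 6, 0, 0, 0], [0, 0, 0, 6, 0, 0, 0], [0, 0, 0, 6, 0, 0, 0], [0, 0, 0, 5, 0, 0, 0], [0, 0, 0, 0, 0, 0, 0], [0, 0, 0, 0, 0, 0, 0], [0, 0, 0, 0, 0, 0, 0]]])

```text
time: 13.93
tcp_pos: [0.532, 0.4046, 0.1466]
tool_rot: [1.694, 2.22, 0.499]
wrist_force: [-0.3, -0.6, -2.6]
grip_width: 0.079
grasp_force: 30.0
```

```bash
cat > st.py <<'E'
from h import *
c=np.array([.5367,.4206,0]);s=env.sense();print(s['tcp_pos']*1000,s['joint_pos'],s['grip_width'],s['wrist_force'])
T=pose(s);e=T[:3,3]+T[:3,2]*.098;print('tcp rel',(T[:3,3]-c)*1000,'end rel crate',(e-c)*1000,[(e+T[:3,0]*k-c)*1000 for k in(-.038,.038)])
print(T[:3,:3])
E
python3 st.py
```

```text
[531.98 404.62 146.56] [ 0.66  0.29  1.79 -0.33  0.66  0.61] 0.07894641818491753 [-0.29 -0.58 -2.57]
tcp rel [ -4.72 -15.98 146.56] end rel crate [38.38 -7.19 58.99] [array([ 48.15, -43.9 ,  60.12]), array([28.62, 29.52, 57.87])]
[[-0.26  0.86  0.44]
 [ 0.97  0.24  0.09]
 [-0.03  0.45 -0.89]]
```

Call:
carry_out(increments=[[[0, 0, 0, 5.5, 0, 0, 0], [0, 0, 0, 5.5, 0, 0, 0], [0, 8, 0, 0, 0, 0, 0], [0, 8, 0, 0, 0, 0, 0], [0, 8, 0, 0, 0, 0, 0], [0, 8, 0, 0, 0, 0, 0], [0, 0, 0, 0, 0, 0, 0], [0, 0, 0, 0, 0, 0, 0]]])

```text
time: 14.6
tcp_pos: [0.5624, 0.4131, 0.1563]
tool_rot: [1.787, 2.333, 0.296]
wrist_force: [-0.3, -0.2, -1.6]
grip_width: 0.082
grasp_force: 30.0
```

```bash
python3 st.py
python3 - <<'E'
from h import *
c=np.array([.5367,.4206,0]);T=pose(env.sense());e=T[:3,3]+T[:3,2]*.098
for z in (.018,.005): go(T[:3,3]+c+[.058,0,z]-e)
E
```

```text
[562.39 413.05 156.26] [ 0.59  0.38  1.56 -0.14  0.96  0.4 ] 0.08152221110999087 [-0.34 -0.21 -1.6 ]
tcp rel [ 25.69  -7.55 156.26] end rel crate [51.97 -3.3  61.94] [array([ 61.72, -40.01,  63.01]), array([42.21, 33.41, 60.87])]
[[-0.26  0.93  0.27]
 [ 0.97  0.25  0.04]
 [-0.03  0.27 -0.96]]
delta mm tool [ 2.87 -5.42 44.05] zaxis nest [ 0.27  0.06 -0.96]
delta mm tool [ 3.24 -8.93 56.56] zaxis nest [ 0.27  0.06 -0.96]
```

Call:
carry_out(increments=[[[0.7, -1.4, 11, 0, 0, 0, 0], [0.7, -1.4, 11, 0, 0, 0, 0], [0.7, -1.3, 11, 0, 0, 0, 0], [0.7, -1.3, 8, 0, 0, 0, 0], [0, 0, 3, 0, 0, 0, 0], [0, -0.5, 2, 0, 0, 0, 0], [0, -0.5, 1.5, 0, 0, 0, 0], [0, 0, 0, 0, 0, 0, 0]]])

```text
time: 15.27
tcp_pos: [0.5688, 0.4164, 0.1088]
tool_rot: [1.787, 2.333, 0.296]
wrist_force: [-0.1, 0.2, -1.1]
grip_width: 0.08
grasp_force: 30.0
```

Call:
carry_out(increments=[[[0, -0.3, 1, 0, 0, 0, 0], [0, -0.3, 1, 0, 0, 0, 0], [0, -0.3, 1, 0, 0, 0, 0], [0, -0.3, 1, 0, 0, 0, 0], [0, -0.3, 1, 0, 0, 0, 0], [0, -0.3, 1, 0, 0, 0, 0], [0, 0, 0, 0, 0, 0, 0], [0, 0, 0, 0, 0, 0, 0]]])

```text
time: 15.93
tcp_pos: [0.5697, 0.4168, 0.105]
tool_rot: [1.785, 2.331, 0.301]
wrist_force: [-1.4, -0.8, 5.2]
grip_width: 0.081
grasp_force: 30.0
```

```bash
python3 st.py
```

```text
[569.73 416.78 105.03] [ 0.59  0.43  1.61 -0.15  0.85  0.42] 0.08075843175562679 [-1.39 -0.84  5.24]
tcp rel [ 33.03  -3.82 105.03] end rel crate [59.62  0.64 10.81] [array([ 69.39, -36.06,  11.83]), array([49.85, 37.35,  9.79])]
[[-0.26  0.93  0.27]
 [ 0.97  0.25  0.05]
 [-0.03  0.27 -0.96]]
```

The edge rests on the floor at about 5 N. Now I'll open gradually while easing back and down, so that the tile lies down on the near finger.

Call:
carry_out(increments=[[[0, 0, -1, 0, 0, 0, 0.12], [0, -1, 0, 0, 0, 0, 0.17], [0, -2.3, 2, 0, 0, 0, 0.22], [0, -2.3, 2.2, 0, 0, 0, 0.27], [0, -2.3, 2.2, 0, 0, 0, 0.32], [0, -2.3, 2.2, 0, 0, 0, 0.37], [0, -2.3, 2.2, 0, 0, 0, 0.42], [0, -2.3, 2.2, 0, 0, 0, 0.47]]])

```text
time: 16.6
tcp_pos: [0.5577, 0.4128, 0.0866]
tool_rot: [1.787, 2.333, 0.295]
wrist_force: [-1.0, -0.0, 0.1]
grip_width: 0.452
grasp_force: 0.3
```

Call:
carry_out(increments=[[[0, -2.4, 2.4, 0, 0, 0, 0.52], [0, -2.4, 2.4, 0, 0, 0, 0.58], [0, -2.4, 2.4, 0, 0, 0, 0.64], [0, -2.4, 2.4, 0, 0, 0, 0.7], [0, -2.4, 2.4, 0, 0, 0, 0.76], [0, -2.4, 2.4, 0, 0, 0, 0.82], [0, -2.4, 2.4, 0, 0, 0, 0.88], [0, -2.4, 2.4, 0, 0, 0, 0.95]]])

```text
time: 17.27
tcp_pos: [0.5452, 0.4088, 0.0632]
tool_rot: [1.787, 2.333, 0.296]
wrist_force: [-0.4, 0.5, 0.1]
grip_width: 0.92
grasp_force: 0.4
```

```bash
python3 st.py
python3 - <<'E'
from h import *
w=viewer.capture('wrist')[:,:,::-1];t=viewer.capture('top')[:,:,::-1];sc=viewer.capture('scene')[:,:,::-1]
f=lambda i,s:cv2.resize(i,s,interpolation=cv2.INTER_CUBIC)
o=np.hstack([f(w,(440,330)),np.vstack([f(t[145:275,190:320],(165,165)),f(sc[170:290,190:340],(165,165))]),])
cv2.imwrite('pics/r1.png',o)
E
```

```text
[545.17 408.8   63.16] [ 0.6   0.45  1.71 -0.17  0.74  0.45] 0.9199944200806334 [-0.41  0.54  0.08]
tcp rel [  8.47 -11.8   63.16] end rel crate [ 34.7   -7.53 -31.17] [array([ 44.46, -44.24, -30.12]), array([ 24.94,  29.18, -32.22])]
[[-0.26  0.93  0.27]
 [ 0.97  0.25  0.04]
 [-0.03  0.27 -0.96]]
```

View pics/r1.png

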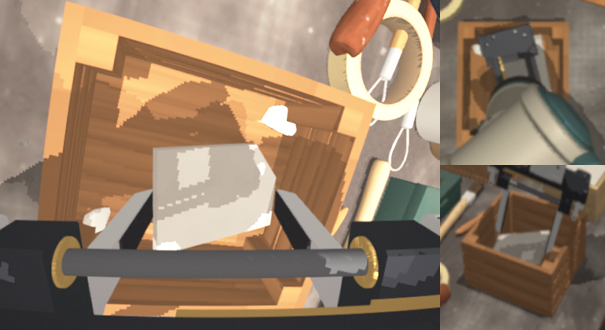

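The tile is almost flat in the crate in the wrist view, at (150–275,145–250), with its tail on the near finger. I'll ease that finger lower and out from under it, then withdraw straight up.

Call:
carry_out(increments=[[[0, -3, 3.3, 0, 0, 0, 1], [0, -3, 3.3, 0, 0, 0, 1], [0, -3, 3.3, 0, 0, 0, 1], [0, -4.7, -1.3, 0, 0, 0, 1], [0, -4.7, -1.3, 0, 0, 0, 1], [0, -4.7, -1.3, 0, 0, 0, 1], [0, -4.7, -1.3, 0, 0, 0, 1], [0, -4.7, -1.3, 0, 0, 0, 1]]])

```text
time: 18.08
tcp_pos: [0.5238, 0.4038, 0.055]
tool_rot: [1.776, 2.328, 0.318]
wrist_force: [24.6, 1.2, -7.4]
grip_width: 0.998
grasp_force: 10.1
```

```bash
python3 st.py
python3 - <<'E'
from h import *
s=env.sense();w=viewer.capture('wrist');cv2.imwrite('pics/r2.png',w[:,:,::-1])
# bright low-saturation tile blob
h=cv2.cvtColor(w,cv2.COLOR_RGB2HSV);m=((h[...,1]<60)&(h[...,2]>110)).astype(np.uint8)
n,l,st,ce=cv2.connectedComponentsWithStats(m)
c=np.array([.5367,.4206,0])
for k in range(1,n):
    if st[k,4]>800:
        cn=max(cv2.findContours((l==k).astype(np.uint8),0,1)[0],key=cv2.contourArea)
        q=cv2.approxPolyDP(cn,6,True)[:,0];print(st[k],((px2w('wrist',q,.016,s)-c)*1000)[:,:2].round().tolist() if len(q)<9 else len(q))
E
```

```text
[523.79 403.83  55.05] [ 0.62  0.43  1.78 -0.2   0.68  0.49] 0.9976297730445067 [24.6   1.16 -7.41]
tcp rel [-12.91 -16.77  55.05] end rel crate [ 14.88 -11.74 -38.8 ] [array([ 24.79, -48.41, -37.83]), array([  4.98,  24.94, -39.76])]
[[-0.26  0.92  0.28]
 [ 0.97  0.26  0.05]
 [-0.03  0.29 -0.96]]
[    0     0   151   316 30609] 15
[  164     0   320   103 15245] [[-91.0, 101.0], [92.0, 104.0], [84.0, 138.0], [99.0, 176.0]]
[518   6  42  51 834] [[139.0, 191.0], [138.0, 174.0], [162.0, 183.0], [190.0, 174.0], [180.0, 194.0]]
[ 473   38   62   95 3328] 10
[ 484   93   76  187 5823] 14
[ 361  137   48   38 1014] [[42.0, 54.0], [73.0, 49.0], [80.0, 56.0], [61.0, 71.0], [49.0, 67.0]]
[  220   176   227   142 18511] 11
[ 100  241   88   76 2079] [[-54.0, -21.0], [-66.0, -26.0], [-94.0, -74.0], [-71.0, -72.0], [-72.0, -65.0]]
[ 384  322  101   28 2076] [[231.0, -77.0], [208.0, -57.0], [106.0, -63.0], [129.0, -85.0]]
[  98  351   45   50 1345] [[-66.0, -97.0], [-92.0, -99.0], [-83.0, -135.0], [-76.0, -136.0]]
[ 404  351   45   40 1195] [[188.0, -86.0], [138.0, -88.0], [182.0, -128.0], [202.0, -127.0]]
```

Call:
carry_out(increments=[[[0, 3, 0.8, 0, 0, 0, 1], [0, 2, 0.5, 0, 0, 0, 1], [0, 0, 0, 0, 0, 0, 1], [0, 0, 0, 0, 0, 0, 1], [0, 0, 0, 0, 0, 0, 1], [0, 0, 0, 0, 0, 0, 1], [0, 0, 0, 0, 0, 0, 1], [0, 0, 0, 0, 0, 0, 1]]])

```text
time: 18.8
tcp_pos: [0.5242, 0.4036, 0.0541]
tool_rot: [1.783, 2.33, 0.306]
wrist_force: [6.9, 0.7, 4.4]
grip_width: 1.002
grasp_force: 3.8
```

```bash
python3 st.py
cat > tile.py <<'E'
from h import *
import sys
s=env.sense();w=viewer.capture('wrist')
h=cv2.cvtColor(w,cv2.COLOR_RGB2HSV);m=((h[...,1]<60)&(h[...,2]>110)).astype(np.uint8)
n,l,st,ce=cv2.connectedComponentsWithStats(m);c=np.array([.5367,.4206,0])
for k in range(1,n):
    if st[k,4]>6000:
        cn=max(cv2.findContours((l==k).astype(np.uint8),0,1)[0],key=cv2.contourArea)
        q=cv2.approxPolyDP(cv2.convexHull(cn),5,True)[:,0]
        print(st[k],q.tolist(),((px2w('wrist',q,.016,s)-c)*1000)[:,:2].round().tolist())
T=pose(s)
for sg in(-1,1):
  f=T[:3,3]+T[:3,2]*.019+T[:3,1]*sg*.047;print('tip inner',(f-c)*1000,w2px('wrist',f,s))
E
python3 tile.py
```

```text
[524.21 403.58  54.07] [ 0.62  0.43  1.77 -0.19  0.69  0.49] 1.0017189494167835 [6.86 0.69 4.42]
tcp rel [-12.49 -17.02  54.07] end rel crate [ 14.43 -12.37 -40.05] [array([ 24.23, -49.07, -39.06]), array([  4.63,  24.33, -41.04])]
[[-0.26  0.93  0.27]
 [ 0.97  0.25  0.05]
 [-0.03  0.28 -0.96]]
[    0     0   147   316 30378] [[0, 0], [146, 0], [96, 315], [0, 282]] [[-163.0, 79.0], [-99.0, 98.0], [-96.0, -74.0], [-148.0, -61.0]]
[  166     0   319   102 15088] [[484, 1], [446, 101], [166, 0]] [[98.0, 174.0], [92.0, 104.0], [-90.0, 101.0]]
[  220   175   227   142 18695] [[226, 176], [356, 183], [446, 316], [221, 297]] [[-40.0, 22.0], [43.0, 36.0], [165.0, -52.0], [-25.0, -54.0]]
tip inner [-50.8  -28.1   22.78] [[189.31 258.11]]
tip inner [36.27 -4.15 48.86] [[354.03 258.08]]
```

The tile's near edge, at columns 221–226, is clear of the near fingertip at column 189, so it lies on the floor. I'll step off the rim and go straight up.

Call:
carry_out(increments=[[[0, 4, 1, 0, 0, 0, 1], [0, 3, 0, 0, 0, 0, 1], [0, 2.8, -9.6, 0, 0, 0, 1], [0, 2.8, -9.6, 0, 0, 0, 1], [0, 5.6, -19, 0, 0, 0, 1], [0, 7, -24, 0, 0, 0, 1], [0, 7, -24, 0, 0, 0, 1], [0, 7, -24, 0, 0, 0, 1]]])

```text
time: 19.52
tcp_pos: [0.5274, 0.4072, 0.1689]
tool_rot: [1.787, 2.334, 0.295]
wrist_force: [1.1, -0.2, 0.5]
grip_width: 1.001
grasp_force: 0.0
```

Call:
carry_out(increments=[[[0, 7, -24, 0, 0, 0, 1], [0, 7, -24, 0, 0, 0, 1], [0, 5, -19, 0, 0, 0, 1], [0, 0, 0, 0, 0, 0, 1], [0, 0, 0, 0, 0, 0, 1], [0, 0, 0, 0, 0, 0, 1], [0, 0, 0, 0, 0, 0, 1], [0, 0, 0, 0, 0, 0, 1]]])

```text
time: 20.18
tcp_pos: [0.5271, 0.4086, 0.2347]
tool_rot: [1.788, 2.334, 0.291]
wrist_force: [0.2, 0.3, 0.2]
grip_width: 0.997
grasp_force: 0.0
```

```bash
python3 st.py; python3 tile.py
python3 - <<'E'
from h import *
# whole tile: top-view white mask in left pocket
t=viewer.capture('top');a=cv2.imread('pics/top0.png')[:,:,::-1]
p=w2px('top',[NC+NR@[x,y,.066] for x,y in((-.05,.008),(.05,.008),(.05,.079),(-.05,.079))]).round().astype(np.int32)
m=np.zeros(t.shape[:2],np.uint8);cv2.fillPoly(m,[p],1)
for i in(a,t): print(i[m>0].mean(0),i[m>0].std(0))
E
```

```text
[527.11 408.59 234.74] [ 0.62  0.29  1.5  -0.13  1.12  0.4 ] 0.9974724590064415 [0.21 0.28 0.18]
tcp rel [ -9.59 -12.01 234.74] end rel crate [ 16.37  -7.92 140.33] [array([ 26.14, -44.63, 141.43]), array([  6.61,  28.79, 139.24])]
[[-0.26  0.93  0.26]
 [ 0.97  0.26  0.04]
 [-0.03  0.27 -0.96]]
[    0     0   378   212 41863] [[377, 3], [342, 125], [60, 211], [0, 170], [0, 0]] [[113.0, 234.0], [113.0, 92.0], [-166.0, -69.0], [-226.0, -38.0], [-246.0, 116.0]]
[  174    36   363   283 27178] [[518, 36], [536, 76], [444, 314], [253, 318], [174, 302], [191, 264], [427, 77]] [[333.0, 280.0], [390.0, 245.0], [381.0, -135.0], [69.0, -168.0], [-33.0, -157.0], [-23.0, -106.0], [207.0, 180.0]]
tip inner [-48.24 -23.21 203.9 ] [[189.33 258.09]]
tip inner [ 39.12   0.78 228.97] [[354.04 258.07]]
[217.05 207.8  190.46] [2.18 2.58 2.46]
[214.57 205.15 187.91] [2.33 2.52 2.38]
```

Run:
```python
from h import *
s=env.sense();w=viewer.capture('wrist');h=cv2.cvtColor(w,cv2.COLOR_RGB2HSV)[...,1]
c=np.array([.5367,.4206,.016])
for y in range(70,-80,-10):
    r=''
    for x in range(-80,90,10):
        u,v=w2px('wrist',c+[x/1e3,y/1e3,0],s)[0].round().astype(int)
        r+='.' if not(0<=u<560 and 0<=v<420) else ('#' if h[v,u]<60 else '-')
    print('%4d'%y,r)
```

```text
70 --------------#--
  60 -------------###-
  50 ---------------#-
  40 -----------------
  30 ---------#####---
  20 -----##########--
  10 -----###########-
   0 -----###########-
 -10 -----###########-
 -20 -----###########-
 -30 -----############
 -40 --#---#######----
 -50 -##---##---------
 -60 -----------------
 -70 -----------------
```

```bash
python3 -c "
from station import workorder
print(workorder.close_job())"
```

```text
the job is handed in; nothing more can be done
None
```

The job is handed in: the broken tile was tipped, lifted out and laid flat in the crate, and the whole tile is still in its own pocket; while I drew the fingers back, one pressed on the crate rim (about 25 N at the wrist) until I backed it off.

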